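# Shut the air valve and blank the port of an artificial mouth

### The job

Park the blowing rig: first turn the red valve handle clockwise (seen from above), all the way to its stop, so that it lies square across its pipe and the air is shut off; then close the round port in the top of the test chamber with the orange blanking cap, lowering it in (not dropping it) rim down until its flange lies flat on the chamber. Leave the blue valve's handle as it is set, and do not disturb the manometer or the clear tube.

Things in the scene. Friction and masses are not known exactly. Their poses are not given: they have to be found in the camera images.
- red_handle (a joint): angle of the red valve's lever handle: 0 = open (handle in line with the brass pipe), 1.571 = shut (handle square across the pipe), a hard stop at each end. It grows as the handle turns clockwise seen from above, starts fully or nearly open, turns about a vertical axis with dry friction (about 3 N pushed at 75 mm from the axis) and stays where it is left
- red_hub (a point): point on the red handle's vertical turning axis, at the handle's mid-height, 115 mm above the bench. x = the way the handle points when open (along the pipe), z up; shut, the handle points along -y. The lever reaches 100 mm out from the axis; its red grip spans 34 to 100 mm from the axis, 18 mm wide, 20 mm high (105 to 125 mm above the bench)
- red_valve: the red-handled ball valve, fixed to the bench; origin at bench level under the handle's axis, x along the pipe as red_hub. Base plate 96 x 64 mm, brass pipe 120 mm long, valve body up to 71 mm above the bench; above that only a 22 mm thick stem on the axis, up to the handle
- red_tip (a point): outer end of the red handle, on its centre line at mid-height, 100 mm from the axis; x points outward along the handle, z up
- blue_hub (a point): the same point on the second valve, of the same make and size with a blue grip; its handle may be set anywhere between open and shut. The two valves may stand either way round
- blue_tip (a point): outer end of the blue handle, 100 mm from its axis; to be left where it is
- port (a point): centre of the mouth of the round port in the top face of the chamber, 60 mm above the bench, z up. The chamber is a fixed square block of pale bluish-grey plastic with a grey top plate 90 x 90 mm (base 96 x 96 mm), a short black tube coming out of its own +x side below the plate; the port is a blind round pocket 50 mm in diameter and 16 mm deep with a black floor
- cap_knob (a point): grip point of the loose orange blanking cap, on its axis, 40 mm above its underside; z up. From below: rim 46 mm in diameter, 10 mm high; orange flange 62 mm in diameter, 6 mm thick; black knob 24 mm in diameter, 36 mm high (16 to 52 mm above the underside). About 70 g; starts standing rim down on the bench
- cap: the same orange cap, origin at the centre of its underside, z up
- cap_rim (a point): centre of the cap's underside (the lower face of its rim), 40 mm below cap_knob; when the cap is home it lies 10 mm below the port's mouth, the flange resting on the chamber's top
- manometer_mid (a point): centre of the loose hand-held manometer, a black case 150 x 78 x 30 mm with red keys and a blue panel, lying flat on the bench; not to be disturbed
- tube_mid (a point): centre of the loose clear plastic tube, 64 mm in diameter and 140 mm tall, standing upright on the bench; not to be disturbed

How it is judged:
By the outcome, as a careful person would: the job done as asked, in the order asked, and still so for the second after the job is handed in, with the robot touching nothing.
It also fails if it takes over 54 s, if anything falls off the work surface, if the arm or the gripper's body presses on something with over 40 N, if the wrist force passes 120 N, or if a joint passes its speed limit or range.

### The arm

A 7-joint arm with a two-finger parallel gripper is mounted at the origin on the work surface. World frame = base frame: x ahead of the robot, y to its left, z up, the work surface at z = 0. Lengths are in m, angles in rad, forces in N, time in s.
With the tool pointing down it reaches from about 0.425 to 0.875 m from the base axis. Payload 4.7 kg.
Tool frame: the origin (TCP) lies midway between the tips of the shut fingers; the grasp point (between the pads) lies 19 mm behind it; x points along the fingers, z is the direction in which the jaws open and shut, and the axes are right-handed (so a half turn about x gives the same grasp; the last joint's range is limited). The gripper opens to 87 mm and grips with 3 to 60 N. Pads are 19 mm wide; open, the fingers measure 117 mm over their backs; the gripper's body (75 mm by 190 mm) begins 51 mm behind the grasp point.
Start: joints at [-1.195, 0.321, -0.07, 1.45, 0.023, 1.371, -0.057], TCP at [0.23, 0.608, 0.223] pointing down, gripper open.
Joint ranges: [-2.86, 2.86], [-0.3, 2.09], [-1.38, 1.24], [0.06, 2.45], [-1.56, 4.7], [0.09, 2.05], [-2.69, 2.69]. Speed limits (rad/s): [2.57, 2.57, 3.14, 3.14, 3.14, 3.14, 3.14].

### API

Orientations are given as a rotation vector (axis times angle).
In Python, from bench import ctrl, vision, close_job gives the robot as it stands. The module is installed in compiled form; this text tells all that it offers.
- The arm moves only by the tool servo_tool, never from a script. Its argument "commands" is a list that holds one entry, the list of rows, each a list of 7 numbers: the turn, a rotation vector about the tool's x, y, z in degrees, then the shift along the tool's x, y, z in mm, then the finger opening in mm, from 0 to 87. In form: [[[wx, wy, wz, x, y, z, grip], ...]]. A call has 1 to 5 rows; each row is the pose to reach, as a shift and turn from the pose commanded when the call began, along the tool's axes at that moment; what a row does not reach only later rows make up. A row lasts 1/8 s, in which the tool goes at most 62.5 mm and 10.7 degrees, less where a joint would pass 70% of its speed; a pose out of reach is approached as far as the arm can. A call with a gripper value outside its range is refused whole. The fingers move at their own pace and stop on an object; "newtons" is the grip in N (left out, the last holds). Time passes only in rows, so rows that repeat a pose let the fingers close. It gives the time, the measured TCP pose, the force and the opening at its end, in the units of the state.
- ctrl.get_state(): the state, without advancing time (a new reading comes with each control period).
- vision.get_image(name): name is "scene" or "side" or "wrist"; returns the picture (384x512x3 uint8, red, green, blue); there is no depth.
- vision.camera_info(name): a dict with "fov_y" (degrees; the focal length in pixels is half the picture's height over the tangent of half this angle, whatever the lens; pixels are square), "cx", "cy" (the principal point, pixels), "dist" ([k1, k2, p1, p2, k3] as OpenCV has them; the pictures are not rectified), "pose" (4x4, takes a point from camera to world coordinates). Camera axes: x right, y down, z forward; pixel columns grow to the right and rows downward; lengths in m; the calibration is good to about 2 mm. A picture is of the moment at which its call begins: read the wrist's pose just before it. camera_info takes no time and is no camera call; for the wrist camera it gives the pose at the moment of the call.
- close_job(): hands the job in, once; it reports no verdict.
The state is a dict: "time": time; "joint_positions": joint angles; "qd": joint speeds; "joint_torque": joint torques, N m; "position": TCP position; "tool_rot": TCP orientation; "ft_force": force on the tool from outside, world axes, zero at the start; "torque": the same for the moment, N m; "grip_width": opening from 0.0 (shut) to 1.0 (fully open).
Only numpy, scipy, OpenCV 4.12 (cv2) and the standard library are available. Lean on these libraries where they do the work, as an engineer would, in place of code of your own. Each camera call takes 0.05 s, during which the arm holds its last target. There are 200 camera calls.

## Working session

There is one attempt and no reset: what is moved stays moved. The work goes in short steps, Python scripts to look and compute and a tool call to move; the robot and the scene stay as the last step left them, time stands still between calls to the robot, and variables do not carry over. Pictures are saved under pics/ and viewed, about 8 in all and at most 12, crops included, and the job is handed in when it is done.

Besides the shell and the picture viewer there is one more tool, called after ">>>" as name(argument=value, ...) on one line, values as JSON. servo_tool: Moves the arm, as the interface text tells. Its arguments: {"type":"object","properties":{"commands":{"type":"array"},"newtons":{"type":"number"}},"required":["commands"]}

```bash
mkdir -p pics; cat > h.py <<'E'
import numpy as np, cv2
from scipy.spatial.transform import Rotation as R
from bench import ctrl, vision, close_job
def K(i):
    f=192/np.tan(np.radians(i["fov_y"])/2)
    return np.array([[f,0,i["cx"]],[0,f,i["cy"]],[0,0,1]])
def ray(i,uv):
    p=cv2.undistortPoints(np.array(uv,float).reshape(-1,1,2),K(i),np.array(i["dist"],float)).reshape(-1,2)
    P=np.array(i["pose"]); d=np.c_[p,np.ones(len(p))]@P[:3,:3].T
    return P[:3,3],d
def onplane(i,uv,z):
    o,d=ray(i,uv); return o+d*((z-o[2])/d[:,2])[:,None]
def proj(i,X):
    P=np.linalg.inv(np.array(i["pose"])); rv=cv2.Rodrigues(P[:3,:3])[0]
    return cv2.projectPoints(np.array(X,float).reshape(-1,1,3),rv,P[:3,3],K(i),np.array(i["dist"],float))[0].reshape(-1,2)
def grab(n,save=None):
    i=vision.camera_info(n); im=vision.get_image(n)
    if save: cv2.imwrite("pics/"+save,cv2.cvtColor(im,cv2.COLOR_RGB2BGR))
    return i,im
E
python3 - <<'E'
from h import *
s=ctrl.get_state(); print({k:np.round(v,3) for k,v in s.items()})
print(np.round(R.from_rotvec(s["tool_rot"]).as_matrix(),3))
for n in("scene","side","wrist"):
    i,im=grab(n,n+"0.png"); print(n,i["fov_y"],i["cx"],i["cy"],i["dist"]);print(np.round(i["pose"],3))
E
python3 -c "
import cv2,numpy as np
a=[cv2.imread('pics/%s0.png'%n) for n in('scene','side','wrist')]
print([x.shape for x in a])"
```

```text
{'time': np.float64(0.0), 'joint_positions': array([-1.195,  0.322, -0.07 ,  1.452,  0.023,  1.371, -0.057]), 'qd': array([-0.001, -0.002,  0.002,  0.   , -0.001, -0.   ,  0.001]), 'joint_torque': array([ 1.0000e-03, -4.9128e+01, -4.0300e-01, -3.1252e+01, -6.4000e-02,
        4.4000e-02,  0.0000e+00]), 'position': array([0.23 , 0.607, 0.221]), 'tool_rot': array([-0.94 ,  1.36 ,  0.938]), 'ft_force': array([-0.16 ,  0.291, -0.181]), 'torque': array([ 0.031, -0.031, -0.017]), 'grip_width': np.float64(1.002)}
[[-0.001 -0.935  0.354]
 [-0.002  0.354  0.935]
 [-1.    -0.    -0.002]]
scene 51.950910821403056 263.53154612891865 189.22153556039956 [-0.0343828  0.         0.         0.         0.       ]
[[-0.207  0.552 -0.808  1.44 ]
 [ 0.978  0.123 -0.166  0.194]
 [ 0.008 -0.825 -0.566  0.709]
 [ 0.     0.     0.     1.   ]]
side 50.03251718623045 256.02084339633336 198.45298635823985 [-0.00707075  0.          0.          0.          0.        ]
[[ 0.981 -0.137  0.139  0.359]
 [-0.195 -0.748  0.634 -0.756]
 [ 0.017 -0.649 -0.76   1.057]
 [ 0.     0.     0.     1.   ]]
wrist 67.9120252884742 255.53347499559987 191.7400130641351 [-0.04269235  0.          0.          0.          0.        ]
[[ 0.354  0.899  0.258  0.159]
 [ 0.935 -0.34  -0.1    0.636]
 [-0.003  0.277 -0.961  0.385]
 [ 0.     0.     0.     1.   ]]
[(384, 512, 3), (384, 512, 3), (384, 512, 3)]
```

View pics/scene0.png

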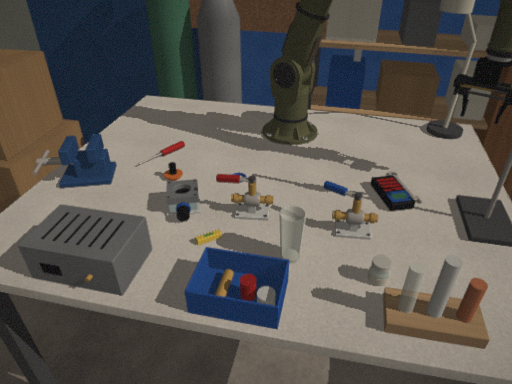

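View pics/side0.png

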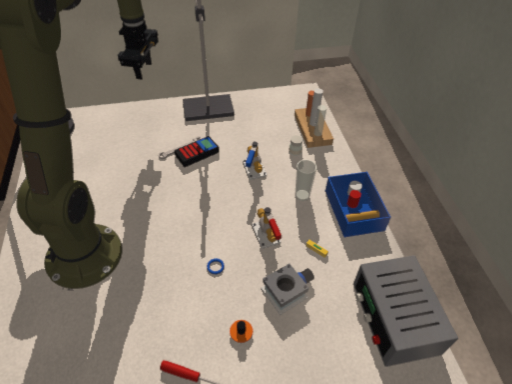

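The scene view shows the red valve at about (252,195), with its grip at (228,179) in line with the pipe and pointing to -Y. The cap is at (173,172), the chamber at (183,195), the blue valve at (355,215), the clear tube at (291,232) and the manometer at (392,192). The side view agrees: red grip (274,229), cap (241,331), chamber port (286,284).

```bash
python3 - <<'E'
from h import *
from bench import vision
def blob(im,n,lo,hi,box,lo2=None):
    hsv=cv2.cvtColor(im,cv2.COLOR_RGB2HSV); m=cv2.inRange(hsv,np.array(lo),np.array(hi))
    if lo2: m|=cv2.inRange(hsv,np.array(lo2[0]),np.array(lo2[1]))
    x0,y0,x1,y1=box; k=np.zeros_like(m);k[y0:y1,x0:x1]=m[y0:y1,x0:x1]
    c,_=cv2.findContours(k,cv2.RETR_EXTERNAL,cv2.CHAIN_APPROX_NONE); c=max(c,key=cv2.contourArea)
    return k,c
I={}
for n in("scene","side"):
    im=cv2.cvtColor(cv2.imread(f"pics/{n}0.png"),cv2.COLOR_BGR2RGB); I[n]=(vision.camera_info(n),im)
B={"scene":dict(red=(205,165,250,190),cap=(155,155,190,185),blue=(315,175,352,200)),
   "side":dict(red=(262,210,290,245),cap=(222,312,260,350),blue=(240,140,262,172))}
for n,(i,im) in I.items():
    red=blob(im,n,(0,130,60),(8,255,255),B[n]["red"],((172,130,60),(180,255,255)))
    cap=blob(im,n,(5,150,80),(20,255,255),B[n]["cap"]); bl=blob(im,n,(100,120,50),(125,255,255),B[n]["blue"])
    for nm,(k,c),z in(("red",red,.115),("cap",cap,.013),("blue",bl,.115)):
        r=cv2.minAreaRect(c);b=cv2.boxPoints(r); m=cv2.moments(k,True); cen=(m["m10"]/m["m00"],m["m01"]/m["m00"])
        print(n,nm,"area",m["m00"],"cen",np.round(cen,1),"rect",np.round(r[0],1),np.round(r[1],1),"cenW",np.round(onplane(i,[cen],z)[0],4))
        l=sorted(range(4),key=lambda j:np.linalg.norm(b[j]-b[(j+1)%4]))[:2]
        e=np.array([(b[j]+b[(j+1)%4])/2 for j in l]); print("   ends",np.round(onplane(i,e,z),4).tolist())
        if nm=="cap" : print("  ell",np.round(onplane(i,[cv2.fitEllipse(cv2.convexHull(c))[0]],z),4))
def crop(n,b,s): x0,y0,x1,y1=b; return cv2.resize(I[n][1][y0:y1,x0:x1],(400,300),interpolation=cv2.INTER_CUBIC)
o=np.vstack([np.hstack([crop("scene",(150,145,290,250),0),crop("side",(200,190,340,295),0)]),np.hstack([crop("scene",(300,145,440,250),0),crop("side",(180,250,320,355),0)])])
cv2.imwrite("pics/crops.png",o[:,:,::-1])
E
```

```text
scene red area 158.0 cen [227.7 177.9] rect [228.  177.5] [ 7. 22.] cenW [ 0.5588 -0.0894  0.115 ]
   ends [[0.5502, -0.0593, 0.115], [0.5635, -0.119, 0.115]]
scene cap area 113.0 cen [173.2 174.8] rect [172.8 174.6] [ 9.4 17.5] cenW [ 0.4287 -0.3183  0.013 ]
   ends [[0.4118, -0.2965, 0.013], [0.4438, -0.3433, 0.013]]
  ell [[ 0.4238 -0.3212  0.013 ]]
scene blue area 151.0 cen [334.8 187.5] rect [335.1 187.6] [22.1  6.9] cenW [0.5421 0.2049 0.115 ]
   ends [[0.5302, 0.1767, 0.115], [0.5545, 0.2338, 0.115]]
side red area 133.0 cen [274.6 228.6] rect [274.7 228.7] [21.5  6.5] cenW [ 0.5621 -0.0899  0.115 ]
   ends [[0.5572, -0.0539, 0.115], [0.5673, -0.1254, 0.115]]
side cap area 311.0 cen [240.9 331.7] rect [241. 331.] [22. 22.] cenW [ 0.4226 -0.3271  0.013 ]
   ends [[0.4284, -0.2955, 0.013], [0.4514, -0.3308, 0.013]]
  ell [[ 0.4228 -0.3247  0.013 ]]
side blue area 79.0 cen [249.8 158.1] rect [249.6 158.2] [ 5.1 15.8] cenW [0.5458 0.2042 0.115 ]
   ends [[0.5601, 0.2379, 0.115], [0.5308, 0.1713, 0.115]]
```

View pics/crops.png

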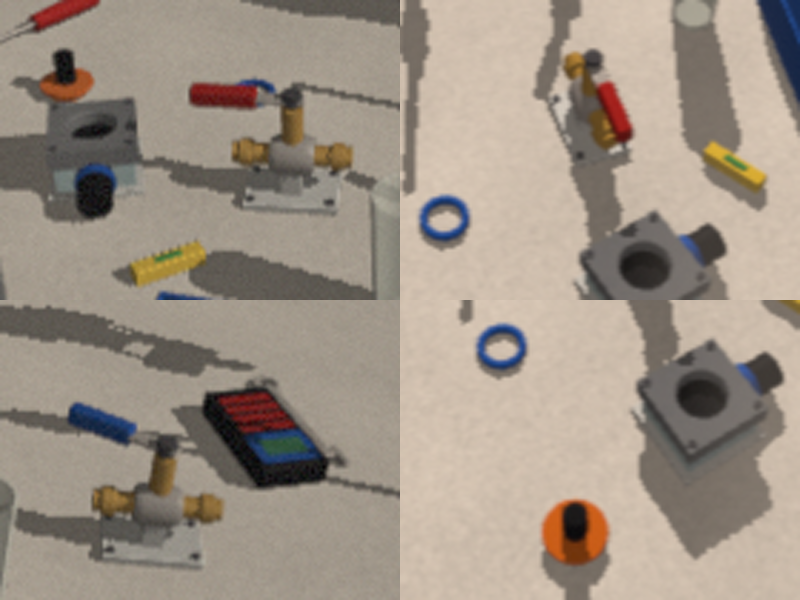

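```bash
python3 - <<'E'
from h import *
S=vision.camera_info("scene");D=vision.camera_info("side")
print("hub top scene",onplane(S,[(251.9,180.0)],.127),"side",onplane(D,[(267.2,210.3)],.127))
print("pipe ends scene z.05",onplane(S,[(233.5,198.5),(271.5,199)],.045))
print("port side",onplane(D,[(285.7,284)],.06),"scene",onplane(S,[(182.8,189.3)],.06))
print("pole side",onplane(D,[(208,108)],0.0),onplane(S,[(490,222)],0))
print("tube",onplane(D,[(303,194)],0.0),onplane(S,[(290,256)],0),"mano",onplane(D,[(197,150)],.03),onplane(S,[(392,189)],.03))
hub=np.array([.549,-.024,.127]);print(proj(S,[hub]),proj(D,[hub]))
E
```

```text
hub top scene [[ 0.5726426  -0.01695349  0.127     ]] side [[ 0.55296697 -0.03048805  0.127     ]]
pipe ends scene z.05 [[ 0.55676318 -0.07587107  0.045     ]
 [ 0.53545168  0.03136473  0.045     ]]
port side [[ 0.56182682 -0.23795418  0.06      ]] scene [[ 0.56462211 -0.2258366   0.06      ]]
pole side [[0.45338797 0.64544179 0.        ]] [[ 4.49094405e-01  6.58237183e-01 -1.11022302e-16]]
tube [[0.7150399  0.11626017 0.        ]] [[0.70791389 0.11381305 0.        ]] mano [[0.38164252 0.36668733 0.03      ]] [[0.383373  0.3794451 0.03     ]]
[[251.38750858 175.11693146]] [[265.39595628 208.78483009]]
```

>>> servo_tool(commands=[[[59,0,0,0,-556,-537,87],[59,0,0,0,-556,-537,87],[59,0,0,0,-556,-537,60],[59,0,0,0,-556,-537,60],[59,0,0,0,-556,-537,60]]])

```text
time: 0.78
position: [0.3641, 0.3233, 0.2225]
tool_rot: [-0.208, 1.561, 0.209]
ft_force: [1.2, 0.1, 0.2]
grip_width: 0.75
```

```bash
cat >> h.py <<'E'
def go(pos,az):
    """turn/shift (deg, mm) to a tool-down pose with the jaw axis at az degrees"""
    s=ctrl.get_state(); M=R.from_rotvec(s["tool_rot"]).as_matrix()
    a=np.radians(az); z=np.array([np.cos(a),np.sin(a),0]); x=np.array([0,0,-1.]); T=np.c_[x,np.cross(z,x),z]
    print("t",round(s["time"],2),"at",np.round(s["position"],4),"az",round(float(np.degrees(np.arctan2(M[1,2],M[0,2]))),1),"F",np.round(s["ft_force"],1),"grip",round(float(s["grip_width"])*87,1),
      "j7",round(float(s["joint_positions"][6]),2))
    print("turn",np.round(R.from_matrix(M.T@T).as_rotvec(degrees=True),1),"shift",np.round(M.T@(np.array(pos)-s["position"])*1000,1))
E
python3 -c "
from h import *
go((.561,-.093,.223),10)"
```

```text
t 0.78 at [0.3641 0.3233 0.2225] az 15.2 F [1.2 0.1 0.2] grip 65.3 j7 -0.52
turn [ 5.2  0.  -0. ] shift [  -0.6 -453.3   80.9]
```

>>> servo_tool(commands=[[[5,0,0,0,-453,81,60],[5,0,0,0,-453,81,60],[5,0,0,0,-453,81,60],[5,0,0,0,-453,81,60],[5,0,0,0,-453,81,60]]])

```text
time: 1.4
position: [0.4994, 0.0419, 0.2227]
tool_rot: [-0.144, 1.565, 0.145]
ft_force: [1.2, 0.7, -0.5]
grip_width: 0.689
```

>>> servo_tool(commands=[[[0,0,0,0,-110,23,60],[0,0,0,0,-110,23,60],[0,0,0,0,-110,23,60],[0,0,0,0,-110,23,60]]])

```text
time: 1.9
position: [0.5414, -0.0594, 0.2221]
tool_rot: [-0.144, 1.567, 0.145]
ft_force: [0.7, 1.7, -0.3]
grip_width: 0.69
```

```bash
python3 - <<'E'
from h import *
go((.561,-.093,.223),10)
i,im=grab("wrist","w1.png"); print(np.round(i["pose"],3)); print(proj(i,[(.561,-.09,.115),(.549,-.024,.127)]))
E
```

```text
t 1.9 at [ 0.5414 -0.0594  0.2221] az 10.6 F [ 0.7  1.7 -0.3] grip 60.0 j7 0.3
turn [ 0.6 -0.  -0. ] shift [ -0.9 -36.6  13.1]
[[ 0.983  0.176  0.05   0.528]
 [ 0.183 -0.945 -0.272  0.016]
 [-0.001  0.276 -0.961  0.385]
 [ 0.     0.     0.     1.   ]]
[[268.9160006  222.49431506]
 [270.77925042 159.10944   ]]
```

View pics/w1.png

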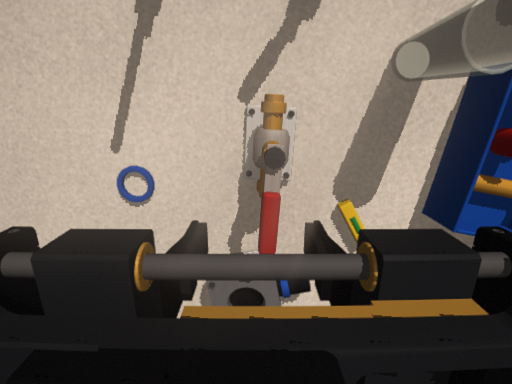

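The wrist view has the red grip running from (271,193) to (268,253), centred between the fingers, and the hub top at (274,157). The prediction was (271,159), so they nearly agree.

```bash
python3 - <<'E'
from h import *
i=vision.camera_info("wrist")
P=onplane(i,[(274,157),(271.5,193),(268,252),(273.5,98)],.127);print(P)
P=onplane(i,[(271.5,193),(268,252)],.125);d=P[1]-P[0];print(P,np.degrees(np.arctan2(d[1],d[0])))
hub=np.array([.551,-.023]);a=np.radians(-80)
g=hub+.07*np.array([np.cos(a),np.sin(a)]);print(g);go((*g,.097),10)
E
```

```text
[[ 0.55146183 -0.02072452  0.127     ]
 [ 0.55605562 -0.05466564  0.127     ]
 [ 0.56500176 -0.11593102  0.127     ]
 [ 0.54067986  0.02960966  0.127     ]]
[[ 0.5562774  -0.05521873  0.125     ]
 [ 0.56529277 -0.11695817  0.125     ]] -81.6922229725609
[ 0.56315537 -0.09193654]
t 1.95 at [ 0.5414 -0.0586  0.2222] az 10.7 F [-0.   1.3  0.2] grip 60.0 j7 0.31
turn [ 0.7 -0.  -0.1] shift [125.2 -36.9  15.3]
```

>>> servo_tool(commands=[[[1.5,0,0,30,-36,14,60],[1.5,0,0,80,-36,14,60],[1.5,0,0,125,-36,14,50],[1.5,0,0,125,-36,14,24],[1.5,0,0,125,-36,14,24]]], newtons=15)

```text
time: 2.58
position: [0.5632, -0.0921, 0.0992]
tool_rot: [-0.125, 1.565, 0.126]
ft_force: [0.8, -0.5, 1.1]
grip_width: 0.434
```

```bash
python3 -c "
from h import *
go((.5618,-.0907,.097),9)"
```

```text
t 2.58 at [ 0.5632 -0.0921  0.0992] az 9.2 F [ 0.8 -0.5  1.1] grip 37.8 j7 0.44
turn [ 0.2  0.1 -0. ] shift [ 2.2  1.6 -1.2]
```

>>> servo_tool(commands=[[[0,0,0,1,0,0,24],[9,0,0,1,1,-11,24],[18,0,0,1,3.5,-22,24],[27,0,0,1,7.7,-32,24],[36,0,0,1,13.6,-41.7,24]]])

```text
time: 3.2
position: [0.5213, -0.086, 0.0987]
tool_rot: [0.374, 1.532, -0.371]
ft_force: [3.5, 0.7, -0.4]
grip_width: 0.278
```

```bash
python3 - <<'E'
from h import *
h=np.array([.5515,-.0215]);az=9.2-36
a=np.radians(az-90);go((*(h+.07*np.array([np.cos(a),np.sin(a)])),.098),az)
i,im=grab("scene"); j,jm=grab("side")
cv2.imwrite("pics/c2.png",np.hstack([cv2.resize(im[140:245,180:320],(400,300)),cv2.resize(jm[180:285,200:340],(400,300))])[:,:,::-1])
E
```

```text
t 3.2 at [ 0.5213 -0.086   0.0987] az -27.2 F [ 3.5  0.7 -0.4] grip 24.2 j7 -0.23
turn [-0.4  0.3 -0.2] shift [ 0.7  1.2 -2.1]
```

View pics/c2.png

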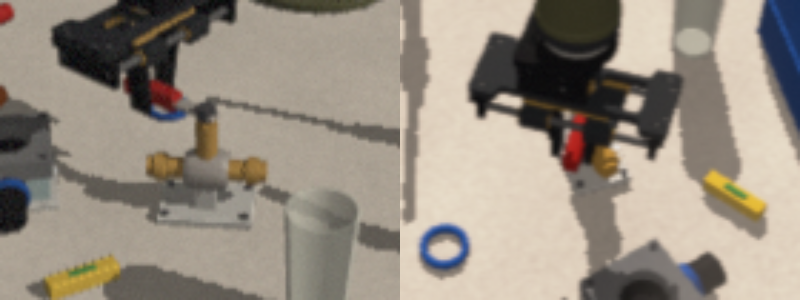

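Both views show the handle turning between the fingers.

>>> servo_tool(commands=[[[10,0,0,0,1,-12.3,24],[20,0,0,0,4.3,-24.3,24],[30,0,0,0,9.5,-35.5,24],[40,0,0,0,16.6,-45.6,24],[47,0,0,0,22.6,-52,24]]])

```text
time: 3.92
position: [0.4849, -0.043, 0.0983]
tool_rot: [1.003, 1.324, -0.998]
ft_force: [2.0, -1.9, 1.0]
grip_width: 0.273
```

```bash
python3 - <<'E'
from h import *
h=np.array([.5515,-.0215]);az=-80
a=np.radians(az-90);go((*(h+.07*np.array([np.cos(a),np.sin(a)])),.098),az)
E
```

```text
t 3.92 at [ 0.4849 -0.043   0.0983] az -74.0 F [ 2.  -1.9  1. ] grip 23.7 j7 -1.19
turn [ 6.   0.1 -0.3] shift [ 0.3  0.4 -9.7]
```

>>> servo_tool(commands=[[[4,0,0,0,0,-5,24],[6,0,0,0,0.4,-9,24],[6,0,0,0,0.4,-12,24]]])

```text
time: 4.3
position: [0.4816, -0.0317, 0.098]
tool_rot: [1.078, 1.285, -1.075]
ft_force: [1.7, -3.6, 1.9]
grip_width: 0.276
```

>>> servo_tool(commands=[[[0,0,0,0,0,-2,24],[0,0,0,0,0,-3,24],[0,0,0,0,0,-3,24]]])

```text
time: 4.68
position: [0.4808, -0.0302, 0.0976]
tool_rot: [1.078, 1.283, -1.078]
ft_force: [2.7, -6.3, 3.6]
grip_width: 0.276
```

```bash
python3 - <<'E'
from h import *
h=np.array([.5515,-.0215]);az=-80
a=np.radians(az-90);go((*(h+.07*np.array([np.cos(a),np.sin(a)])),.098),az)
E
```

```text
t 4.67 at [ 0.4808 -0.0302  0.0976] az -79.9 F [ 2.7 -6.3  3.6] grip 24.0 j7 -1.33
turn [ 0.1  0.2 -0.2] shift [-0.4  1.1  3.7]
```

>>> servo_tool(commands=[[[0,0,0,0,0,-3,24],[0,0,0,0,0,-5,24],[0,0,0,0,0,-5,24]]])

```text
time: 5.05
position: [0.4808, -0.03, 0.0976]
tool_rot: [1.077, 1.276, -1.082]
ft_force: [5.2, -16.1, 0.5]
grip_width: 0.277
```

>>> servo_tool(commands=[[[0,0,0,0,0,-3,24],[0,0,0,0,0,-4,24],[0,0,0,0,0,-4,24]]])

```text
time: 5.42
position: [0.4808, -0.0297, 0.0976]
tool_rot: [1.075, 1.271, -1.085]
ft_force: [8.1, -24.1, -3.3]
grip_width: 0.279
```

>>> servo_tool(commands=[[[0,0,0,0,0,11,60],[0,0,0,0,0,11,60],[0,0,0,-20,0,11,60],[0,0,0,-75,0,11,60],[0,0,0,-125,0,11,60]]])

```text
time: 6.05
position: [0.4786, -0.0282, 0.2227]
tool_rot: [1.077, 1.29, -1.077]
ft_force: [0.8, 0.7, 0.0]
grip_width: 0.678
```

```bash
python3 - <<'E'
from h import *
go((.424,-.25,.22),-40)
i,im=grab("scene"); j,jm=grab("side")
cv2.imwrite("pics/c3.png",np.hstack([cv2.resize(im[140:245,180:320],(400,300)),cv2.resize(jm[180:285,200:340],(400,300))])[:,:,::-1])
E
```

```text
t 6.05 at [ 0.4786 -0.0282  0.2227] az -79.8 F [0.8 0.7 0. ] grip 59.0 j7 -1.44
turn [-39.8  -0.1   0.1] shift [  2.6 -93.1 208.6]
```

View pics/c3.png

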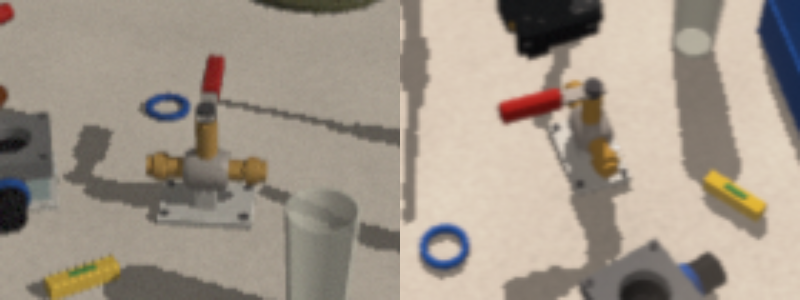

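The red handle now points at the robot, square across the pipe. In the side crop the grip lies at (530,105) and the hub at (593,88). Next is the cap.

```bash
python3 -c "
from h import *
go((.388,-.37,.26),-37)"
```

```text
t 6.15 at [ 0.4823 -0.0281  0.2266] az -79.8 F [0.1 0.  0. ] grip 59.5 j7 -1.44
turn [-42.8   0.1  -0.5] shift [ -35.5 -153.2  319.6]
```

>>> servo_tool(commands=[[[-43,0,0,-35,-153,320,60],[-43,0,0,-35,-153,320,60],[-43,0,0,-35,-153,320,60],[-43,0,0,-35,-153,320,60],[-43,0,0,-35,-153,320,60]]])

```text
time: 6.78
position: [0.4016, -0.3121, 0.2502]
tool_rot: [0.502, 1.512, -0.494]
ft_force: [0.3, -0.7, -0.3]
grip_width: 0.689
```

```bash
python3 -c "
from h import *
go((.388,-.37,.26),-37)"
```

```text
t 6.78 at [ 0.4016 -0.3121  0.2502] az -36.5 F [ 0.3 -0.7 -0.3] grip 60.0 j7 -0.07
turn [ 0.5 -0.1 -0.3] shift [-10.1 -54.6  23.5]
```

>>> servo_tool(commands=[[[0,0,0,-10,-54,23,60],[0,0,0,-10,-54,23,60],[0,0,0,-10,-54,23,60]]])

```text
time: 7.15
position: [0.3871, -0.3694, 0.2596]
tool_rot: [0.506, 1.513, -0.505]
ft_force: [0.5, 0.0, 0.1]
grip_width: 0.694
```

```bash
python3 - <<'E'
from h import *
go((.388,-.37,.26),-37)
i,im=grab("wrist","w2.png"); print(proj(i,[(.424,-.323,.016),(.5635,-.232,.06)])); print(np.round(i["pose"],4).tolist())
E
```

```text
t 7.15 at [ 0.3871 -0.3694  0.2596] az -37.0 F [0.5 0.  0.1] grip 60.3 j7 0.17
turn [ 0.  -0.1 -0. ] shift [-0.4  0.1  1.1]
[[257.42034302 122.71231358]
 [308.64281135 -18.22784294]]
[[0.7989, -0.5777, -0.1677, 0.4328], [-0.6015, -0.7679, -0.2204, -0.308], [-0.0015, 0.2769, -0.9609, 0.4228], [0.0, 0.0, 0.0, 1.0]]
```

View pics/w2.png

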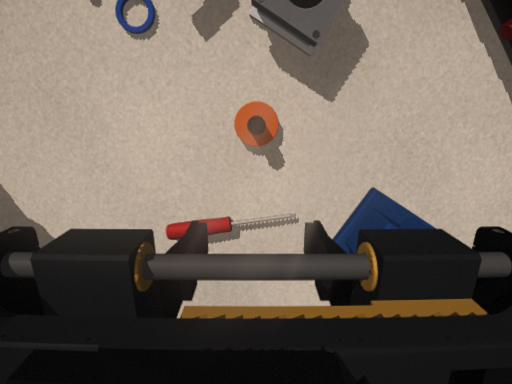

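The cap's flange is at (257,124) and its knob top at (256,124), as predicted. The chamber's near corner is at the top, and a vise is at bottom right.

```bash
python3 - <<'E'
from h import *
i=vision.camera_info("wrist"); im=cv2.imread("pics/w2.png")
hsv=cv2.cvtColor(im,cv2.COLOR_BGR2HSV); m=cv2.inRange(hsv,(4,130,80),(20,255,255)); m[180:]=0
c=max(cv2.findContours(m,0,1)[0],key=cv2.contourArea); e=cv2.fitEllipse(c); print(e)
kn=cv2.inRange(hsv,(0,0,0),(180,255,70)); kk=np.zeros_like(kn); kk[112:140,244:272]=kn[112:140,244:272]
c=max(cv2.findContours(kk,0,1)[0],key=cv2.contourArea);print("knob",cv2.minEnclosingCircle(c))
C=onplane(i,[e[0]],.014)[0];print("cap",C,"vise",onplane(i,[(375,190),(432,232)],.0),onplane(i,[(375,190)],.08))
print("knobtop",onplane(i,[cv2.minEnclosingCircle(c)[0]],.04))
go((C[0],C[1],.1),-37)
go((C[0],C[1],.023),-37)
E
```

```text
((255.96380615234375, 123.30748748779297), (42.91864776611328, 43.44581985473633), 165.17481994628906)Traceback (most recent call last):
  File "<stdin>", line 6, in <module>
ValueError: max() iterable argument is empty
```

```bash
python3 - <<'E'
from h import *
i=vision.camera_info("wrist")
C=onplane(i,[(256.,123.3)],.014)[0];print("cap",C,"knob",onplane(i,[(256.5,124.5)],.052),"vise",onplane(i,[(375,190),(432,232)],.0),onplane(i,[(375,190)],.08))
S=vision.camera_info("scene");print("vise top scene", [onplane(S,[(95,145)],z) for z in(.05,.08,.11)])
go((C[0],C[1],.023),-37)
E
```

```text
cap [ 0.42293435 -0.32138128  0.014     ] knob [[ 0.42349909 -0.32162939  0.052     ]] vise [[ 0.51040077 -0.51288245  0.        ]
 [ 0.55058316 -0.63221305  0.        ]] [[ 0.49579857 -0.47397671  0.08      ]]
vise top scene [array([[ 0.3578648 , -0.63916423,  0.05      ]]), array([[ 0.40713597, -0.60123633,  0.08      ]]), array([[ 0.45640715, -0.56330843,  0.11      ]])]
t 7.2 at [ 0.3879 -0.3685  0.2599] az -36.8 F [0.1 0.4 0.6] grip 60.0 j7 0.17
turn [ 0.2 -0.1 -0.1] shift [2.369e+02 5.840e+01 2.000e-01]
```

>>> servo_tool(commands=[[[0,0,0,10,58.5,0,60],[0,0,0,70,58.5,0,60],[0,0,0,130,58.5,0,60],[0,0,0,180,58.5,0,60],[0,0,0,200,58.5,0,60]]])

```text
time: 7.82
position: [0.4225, -0.3195, 0.0585]
tool_rot: [0.504, 1.515, -0.499]
ft_force: [1.1, -0.2, 0.1]
grip_width: 0.693
```

```bash
python3 -c "
from h import *
go((.4231,-.3215,.023),-37)"
```

```text
t 7.83 at [ 0.4225 -0.3195  0.0585] az -36.7 F [ 1.1 -0.2  0.1] grip 60.3 j7 0.28
turn [ 0.3 -0.2 -0.1] shift [35.4 -1.3  1.8]
```

>>> servo_tool(commands=[[[0,0,0,25,-1,1.5,60],[0,0,0,35,-1,1.5,60],[0,0,0,35,-1,1.5,40],[0,0,0,35,-1,1.5,20],[0,0,0,35,-1,1.5,15]]], newtons=20)

```text
time: 8.45
position: [0.4238, -0.3256, 0.0266]
tool_rot: [0.505, 1.509, -0.504]
ft_force: [0.5, 0.1, 0.1]
grip_width: 0.434
```

>>> servo_tool(commands=[[[0,0,0,0,0,0,15],[0,0,0,0,0,0,15],[0,0,0,0,0,0,15]]])

```text
time: 8.82
position: [0.423, -0.3252, 0.0259]
tool_rot: [0.505, 1.511, -0.504]
ft_force: [-0.6, 1.5, 4.6]
grip_width: 0.269
```

```bash
python3 -c "
from h import *
go((.4231,-.3215,.023),-37)"
```

```text
t 8.82 at [ 0.423  -0.3252  0.0259] az -36.9 F [-0.6  1.5  4.6] grip 23.4 j7 0.33
turn [ 0.1 -0.  -0. ] shift [ 2.9  3.  -2.2]
```

>>> servo_tool(commands=[[[0,0,0,-20,0,0,15],[0,0,0,-70,0,0,15],[0,0,0,-130,20,10,15],[0,0,0,-150,70,40,15],[0,0,0,-150,94,57,15]]])

```text
time: 9.45
position: [0.5298, -0.2828, 0.1792]
tool_rot: [0.502, 1.505, -0.5]
ft_force: [0.0, -0.2, -1.7]
grip_width: 0.266
```

>>> servo_tool(commands=[[[0,0,0,0,0,0,15],[0,0,0,0,0,0,15]]])

```text
time: 9.7
position: [0.524, -0.2854, 0.176]
tool_rot: [0.505, 1.511, -0.507]
ft_force: [-1.6, -0.2, -0.3]
grip_width: 0.269
```

```bash
python3 - <<'E'
from h import *
go((.5245,-.284,.176),-37)
i,im=grab("wrist","w3.png"); np.save("w3.npy",i["pose"])
P=proj(i,[(.5635,-.232,.06),*(np.array(ctrl.get_state()["position"])+[0,0,-.008])[None]]);print(P)
E
```

```text
t 9.7 at [ 0.524  -0.2854  0.176 ] az -37.0 F [-1.6 -0.2 -0.3] grip 23.4 j7 0.1
turn [-0.  -0.   0.1] shift [-0.   1.4 -0.4]
[[255.46603722 120.78220958]
 [256.35909779 232.34616933]]
```

View pics/w3.png

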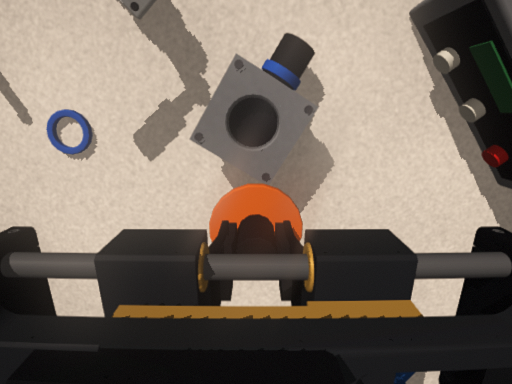

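The cap hangs with its flange arc at (255,185) to (302,230). The port mouth is at about (252,121) and the plate's screws are at (239,64), (309,110), (266,177) and (199,138).

```bash
cat > m.py <<'E'
from h import *
from scipy.optimize import least_squares
def port(i,im,guess):
    u=proj(i,[guess])[0]; g=cv2.GaussianBlur(cv2.cvtColor(im,cv2.COLOR_RGB2GRAY),(3,3),0).astype(float)
    pts=[]
    for a in np.linspace(0,2*np.pi,72,endpoint=False):   # strongest dark-to-light edge near the mouth radius
        r=np.arange(.019,.032,.0004); X=np.c_[guess[0]+r*np.cos(a),guess[1]+r*np.sin(a),0*r+.06]
        p=proj(i,X).astype(np.float32); v=cv2.remap(g.astype(np.float32),p[:,:1],p[:,1:],1).ravel()
        d=np.gradient(v); pts.append(X[d.argmax(),:2])
    pts=np.array(pts)
    f=lambda q:np.hypot(*(pts-q[:2]).T)-q[2]
    s=least_squares(f,[*guess[:2],.025],loss="soft_l1",f_scale=.0005); return s.x,np.median(abs(s.fun))
def cap(i,im,tcp):
    hsv=cv2.cvtColor(im,cv2.COLOR_RGB2HSV); m=cv2.inRange(hsv,(4,130,60),(20,255,255)); m[:170]=0; m[228:]=0; m[:,:190]=0;m[:,325:]=0
    c=max(cv2.findContours(m,0,1)[0],key=cv2.contourArea); h=cv2.convexHull(c).reshape(-1,2).astype(float); h=h[h[:,1]<218]
    q=onplane(i,h,tcp[2]-.0155)[:,:2]
    s=least_squares(lambda c:np.hypot(*(q-c[:2]).T)-c[2],[*tcp[:2],.031]); s2=least_squares(lambda c:np.hypot(*(q-c).T)-.031,tcp[:2])
    return s.x,s2.x,np.abs(s2.fun).max()
E
python3 - <<'E'
from m import *
i=vision.camera_info("wrist"); i["pose"]=np.load("w3.npy"); im=cv2.imread("pics/w3.png")[:,:,::-1].copy()
tcp=np.array(ctrl.get_state()["position"])
for k in range(2): p,e=port(i,im,(.5635,-.232,.06)if k==0 else(*p[:2],.06)); print("port",np.round(p,4),e)
S=onplane(i,[(239,64),(266,177),(309,110),(199,138)],.06)[:,:2]; print("screw mean",S.mean(0),np.hypot(*(S-S.mean(0)).T))
c,c2,e=cap(i,im,tcp);print("cap",np.round(c,4),np.round(c2,4),e,"tcp",np.round(tcp,4))
M=R.from_rotvec(ctrl.get_state()["tool_rot"]).as_matrix(); print("tool shift cap->port",np.round(M.T@np.r_[p[:2]-c2,0]*1000,1), "cap off tcp",np.round(M.T@np.r_[c2-tcp[:2],0]*1000,1))
E
```

```text
port [ 0.5605 -0.23    0.0248] 0.00024306607176876466
port [ 0.5605 -0.23    0.0248] 0.00024406894085565213
screw mean [ 0.56021218 -0.23283162] [0.05469173 0.05386095 0.05425347 0.0543097 ]
cap [ 0.5235 -0.2849  0.0309] [ 0.5234 -0.285 ] 0.0003883011563189723 tcp [ 0.5237 -0.2856  0.1759]
tool shift cap->port [-0.  66.3 -3.5] cap off tcp [-0.   0.3 -0.6]
```

>>> servo_tool(commands=[[[0,0,0,45,4,-2,15],[0,0,0,70,8,-3.5,15],[0,0,0,70,8,-3.5,15],[0,0,0,70,8,-3.5,15]]])

```text
time: 10.25
position: [0.527, -0.2772, 0.107]
tool_rot: [0.506, 1.509, -0.506]
ft_force: [-0.2, 0.5, -1.4]
grip_width: 0.266
```

```bash
python3 - <<'E'
from m import *
tcp=np.array(ctrl.get_state()["position"]);M=R.from_rotvec(ctrl.get_state()["tool_rot"]).as_matrix()
i,im=grab("wrist","w4.png"); p=(.5605,-.23)
for k in range(2): p,e=port(i,im,(*p[:2],.06)); print("port",np.round(p,4),e)
c,c2,e=cap(i,im,tcp);print("cap",np.round(c,4),np.round(c2,4),e,"tcp",np.round(tcp,4))
print("tool shift cap->port",np.round(M.T@np.r_[p[:2]-c2,0]*1000,1), "cap off tcp",np.round(M.T@np.r_[c2-tcp[:2],0]*1000,1),M[:,0])
v=im.copy()
for z,(x,y),r in((.06,p[:2],.025),(tcp[2]-.0155,c2,.031)):
    a=np.linspace(0,6.28,60); q=proj(i,np.c_[x+r*np.cos(a),y+r*np.sin(a),0*a+z]); cv2.polylines(v,[np.round(q*8).astype(np.int32)],True,(0,255,0),1,cv2.LINE_AA,3)
cv2.imwrite("pics/w4o.png",cv2.resize(v[20:270,130:390],(780,750))[:600,:,::-1])
E
```

```text
port [ 0.5604 -0.2292  0.0244] 0.0005413219243013221
port [ 0.5604 -0.2292  0.0244] 0.0005737273478882855
cap [ 0.5264 -0.2768  0.031 ] [ 0.5265 -0.2767] 0.00028992397453944663 tcp [ 0.527  -0.2772  0.107 ]
tool shift cap->port [ 0.  58.4 -1.5] cap off tcp [-0.   0.1 -0.8] [ 1.56809042e-03 -8.27133675e-04 -9.99998428e-01]
```

View pics/w4o.png

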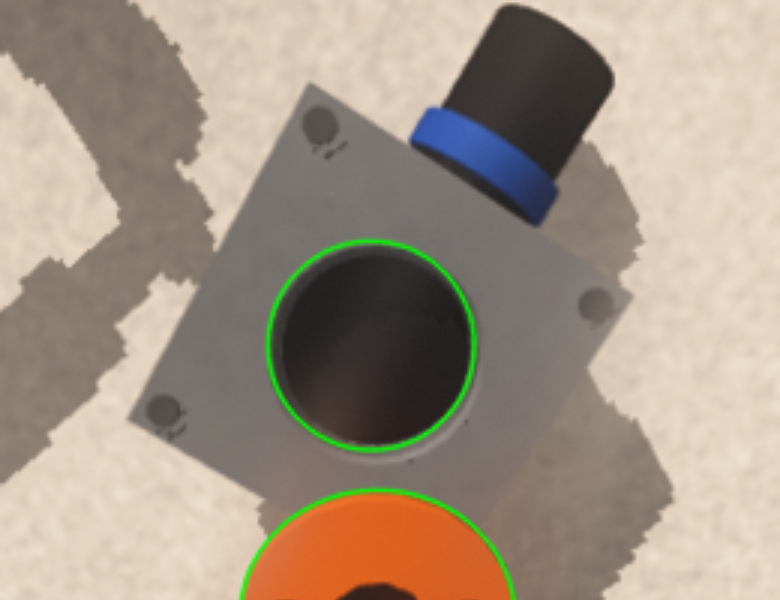

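The cap's fit is good. The drawn port circle sits too far up and left: a sunlit inner-wall band runs at lower right, out to (380,462). The plate's corners (129,418)/(632,297) and the screws put the centre near (380,357).

```bash
python3 - <<'E'
from m import *
i=vision.camera_info("wrist"); f=lambda u:(np.array(u,float)/3+[130,20]-[.33,.33])
A=onplane(i,f([(129,418),(632,297),(309,83)]),.06)[:,:2];B=onplane(i,f([(163,411),(596,305),(321,125)]),.06)[:,:2]
E=onplane(i,f([(379,250),(379,462),(277,357),(484,357)]),.06)[:,:2]
for n,Q in(("corner",A),("screw",B)): print(n,Q[:2].mean(0),np.hypot(*(Q[0]-Q[1])),"top corner dist",np.hypot(*(Q[2]-Q[:2].mean(0))))
print("edges",E[:2].mean(0),E[2:].mean(0),np.hypot(*(E[0]-E[1])),np.hypot(*(E[2]-E[3])))
s=ctrl.get_state();M=R.from_rotvec(s["tool_rot"]).as_matrix();c=np.array([.5265,-.2767])
for q in(A[:2].mean(0),B[:2].mean(0),E[:2].mean(0)):print(np.round(M.T@np.r_[q-c,0]*1000,1))
print(s["position"])
E
```

```text
corner [ 0.56047028 -0.23194466] 0.12636012850877287 top corner dist 0.06349288556328271
screw [ 0.56042064 -0.23203492] 0.10878855046977437 top corner dist 0.05435221636601296
edges [ 0.56082462 -0.23262526] [ 0.56147112 -0.23239251] 0.051165234950876916 0.05041513483068205
[ 0.  56.2  0.2]
[ 0.  56.1  0.2]
[ 0.  55.9  0.9]
[ 0.52738717 -0.27723822  0.10725318]
```

>>> servo_tool(commands=[[[0,0,0,0,30,0.5,15],[0,0,0,0,56,0.5,15],[0,0,0,0,56,0.5,15],[0,0,0,14,56,0.5,15],[0,0,0,17,56,0.5,15]]])

```text
time: 10.92
position: [0.5596, -0.2324, 0.0876]
tool_rot: [0.506, 1.513, -0.507]
ft_force: [0.4, 0.6, -0.9]
grip_width: 0.267
```

```bash
python3 - <<'E'
from m import *
s=ctrl.get_state();tcp=s["position"];M=R.from_rotvec(s["tool_rot"]).as_matrix()
i,im=grab("wrist","w5.png"); c,c2,e=cap(i,im,tcp);print("cap",np.round(c,4),np.round(c2,4),e,"to port",np.round(M.T@np.r_[np.array([.5607,-.2322])-c2,0]*1000,1))
go((.5607,-.2322,.0759),-37)
E
```

```text
cap [ 0.5588 -0.232   0.0311] [ 0.5589 -0.2319] 0.0002579703927974297 to port [-0.   0.8  1.6]
t 10.97 at [ 0.5597 -0.2323  0.0875] az -37.1 F [ 0.2 -0.  -0.6] grip 23.7 j7 0.06
turn [-0.1 -0.1  0.1] shift [11.6  0.7  0.8]
```

>>> servo_tool(commands=[[[0,0,0,0,0.5,1.2,15],[0,0,0,2,0.5,1.2,15],[0,0,0,4,0.5,1.2,15],[0,0,0,4,0.5,1.2,15]]])

```text
time: 11.48
position: [0.5623, -0.2318, 0.0845]
tool_rot: [0.505, 1.511, -0.505]
ft_force: [-0.5, -0.7, -0.9]
grip_width: 0.267
```

>>> servo_tool(commands=[[[0,0,0,2,0,0,15],[0,0,0,3,0,0,15],[0,0,0,3,0,0,15]]])

```text
time: 11.85
position: [0.5622, -0.2319, 0.0815]
tool_rot: [0.505, 1.512, -0.505]
ft_force: [-0.5, -0.7, -0.8]
grip_width: 0.271
```

>>> servo_tool(commands=[[[0,0,0,2,0,0,15],[0,0,0,4,0,0,15],[0,0,0,4,0,0,15]]])

```text
time: 12.22
position: [0.5622, -0.2319, 0.0774]
tool_rot: [0.505, 1.512, -0.505]
ft_force: [-1.1, -0.1, -2.0]
grip_width: 0.267
```

>>> servo_tool(commands=[[[0,0,0,1,0,0,15],[0,0,0,2.5,0,0,15],[0,0,0,2.5,0,0,15]]])

```text
time: 12.6
position: [0.5622, -0.2321, 0.0759]
tool_rot: [0.505, 1.511, -0.505]
ft_force: [-3.6, 0.6, 5.8]
grip_width: 0.264
```

Contact came at TCP z = 75.9 mm, the expected home height. Releasing.

>>> servo_tool(commands=[[[0,0,0,0,0,0,25],[0,0,0,0,0,0,40],[0,0,0,0,0,0,60],[0,0,0,0,0,0,60],[0,0,0,-5,0,0,60]]])

```text
time: 13.22
position: [0.5622, -0.2316, 0.0799]
tool_rot: [0.505, 1.512, -0.505]
ft_force: [0.1, -0.9, 1.0]
grip_width: 0.641
```

>>> servo_tool(commands=[[[0,0,0,-30,0,0,60],[0,0,0,-80,0,0,60],[0,0,0,-120,-30,0,60],[0,0,0,-130,-70,0,60],[0,0,0,-130,-70,0,60]]])

```text
time: 13.85
position: [0.5181, -0.2922, 0.2123]
tool_rot: [0.509, 1.507, -0.511]
ft_force: [1.3, 1.2, 0.4]
grip_width: 0.689
```

```bash
python3 - <<'E'
from h import *
go((.56,-.232,.2),-37)
i,im=grab("wrist"); j,jm=grab("side"); k,km=grab("scene")
cv2.imwrite("pics/fin.png",np.vstack([np.hstack([cv2.resize(im[60:260,130:397],(400,300)),cv2.resize(jm[180:330,180:380],(400,300))]),np.hstack([cv2.resize(km[140:260,140:300],(400,300)),cv2.resize(km[130:280,260:460],(400,300))])])[:,:,::-1])
h=cv2.cvtColor(im,cv2.COLOR_RGB2HSV);m=cv2.inRange(h,(4,130,80),(20,255,255));c=max(cv2.findContours(m,0,1)[0],key=cv2.contourArea);e=cv2.fitEllipse(cv2.convexHull(c));print(e,onplane(i,[e[0]],.064))
E
```

```text
t 13.85 at [ 0.5181 -0.2922  0.2123] az -37.3 F [1.3 1.2 0.4] grip 60.0 j7 0.08
turn [-0.3  0.2 -0. ] shift [12.3 73.3 -3.2]
((345.03125, 308.8379211425781), (18.559619903564453, 379.8284912109375), 89.07657623291016) [[ 0.50636162 -0.50040714  0.064     ]]
```

View pics/fin.png

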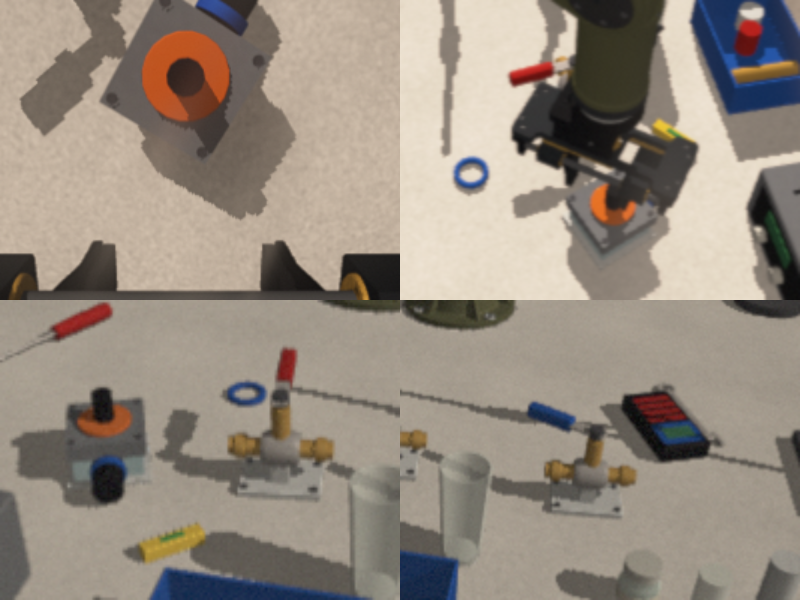

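The cap sits flat and centred on the plate: flange at (185,75) in the wrist crop, level in the scene crop. The red handle is square across its pipe, and the blue handle, manometer and tube look unmoved. Handing in.

```bash
python3 -c "
from h import *
s=ctrl.get_state();print(s['time'],s['position'],s['ft_force']);print(close_job())"
```

```text
14.0 [ 0.52081017 -0.2868419   0.20989176] [ 0.12199311  0.37980569 -0.2842622 ]
the job is handed in; nothing more can be done
None
```

The rig is parked and the job was handed in at 14.0 s, with the gripper clear of everything.

- **Red valve:** I turned the handle clockwise with the fingers straddling it until it met the stop. It stood still while the push rose to about 25 N. The pictures show it square across its pipe.
- **Blanking cap:** I gripped it by the knob and lowered it into the port in steps. The flange touched down at 75.9 mm tool height, the height calculated for fully home, with about 6 N on the wrist. After release it looks flat and centred on the plate.
- **Left alone:** the blue handle, manometer and tube look unmoved in the last pictures; I judged that by eye.

**Checks that disagreed or failed:**
- The automatic fit of the port's edge was about 3 mm off because of a sunlit inner wall. I used the plate corners, screws and visible rim instead, and the cap went in with almost no force.
- My last numeric check of the cap's position picked up an orange part of the gripper, so it is void. The cap's final position rests on the pictures and the touchdown height.

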